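Assemble a bayonet filter holder

ROBOT

A 6-joint arm with a two-finger parallel gripper is mounted at the origin on the work surface; the furniture and walls round the work are solid. World frame = base frame: x ahead of the robot, y to its left, z up, the work surface at z = 0. Lengths are in m, angles in rad, forces in N, time in s.
With the tool pointing down it reaches from about 0.275 to 0.85 m from the base axis. Payload 5.2 kg.
Tool frame: the origin (TCP) lies midway between the tips of the shut fingers; the grasp point (between the pads) lies 19 mm behind it (r.grip_point_offset is the distance from the TCP to the grasp point, in m); z points along the fingers, y is the direction in which the jaws open and shut (so a half turn about z gives the same grasp; the last joint's range is limited). The gripper opens to 85 mm and grips with 20 to 120 N. Pads are 22 mm wide; open, the fingers measure 114 mm over their backs; the gripper's body (76 mm by 85 mm) begins 54 mm behind the grasp point. The pads swing forward as they close: fully open they stand 13 mm farther back than shut.
Start: joints at [-1.318, 0.259, 1.535, -0, 1.348, -0.203], TCP at [0.242, -0.494, 0.231] pointing down, gripper open.
Joint ranges: [-3.14, 3.14], [-0.91, 2.08], [0.19, 2.58], [-1.22, 4.36], [0.22, 2.71], [-3.12, 3.12]. Speed limits (rad/s): [2.57, 2.57, 3.14, 3.14, 3.14, 3.14].

INTERFACE

Orientations are given as a rotation vector (axis times angle).
In Python, from plant import r gives the robot as it stands.
- The arm moves only by the tool apply_moves, never from a script. Its argument "targets" is a list of rows, each an object of numbers: "dx", "dy", "dz": the shift along the tool's x, y, z in m; "spin": the turn about the tool's z in rad. In form: [{"dx": .., "dy": .., "dz": .., "spin": ..}, ...]. A call has 1 to 20 rows; each row is the pose to reach, as a shift and turn from the pose commanded when the call began, along the tool's axes at that moment; what a row does not reach only later rows make up. A row lasts 1/10 s, in which the tool goes at most 50 mm and 8.59 degrees, less where a joint would pass 70% of its speed; a pose out of reach is approached as far as the arm can. A call with a gripper value outside its range is refused whole. "hand" is the finger opening in m, from 0 to 0.0854, set as the call begins (left out, the last holds). The fingers move at their own pace and stop on an object; "force" is the grip in N (left out, the last holds). Time passes only in rows, so rows that repeat a pose let the fingers close. It gives the time, the measured TCP pose, the force and the opening at its end, in the units of the state.
- r.sense(): the state, without advancing time (a new reading comes with each control period).
- r.camera(name): name is "scene" or "top" or "wrist"; returns a dict with "image" (480x640x3 uint8, blue, green, red), "z_map" (480x640 float32, m along the optical axis (not along the pixel's ray), 0 where there is no reading), "fx", "fy", "cx", "cy" (pixels), "dist" ([k1, k2, p1, p2, k3] as OpenCV has them; the pictures are not rectified), "extrinsics" (4x4, takes a point from world to camera coordinates). Camera axes: x right, y down, z forward; pixel columns grow to the right and rows downward; lengths in m; the calibration is good to about 2 mm. A picture is of the moment at which its call begins.
- r.sign_off(): hands the job in, once; it reports no verdict.
Trained networks look in the newest picture that a camera, given by its name, has taken for a name from the list of things; names that differ only in an ending like _2 or _b are one class to them, and where a whole thing is asked for, a point or a joint stands for the part that bears it (a point fixed in the world has none). Each returns a list of dicts, best first, with "conf" (0 to 1); they miss things now and then, are a little off and sometimes report something else, mostly with a low value. They report only what shows in the picture. A call takes as long as a camera call.
- r.boxes_of(camera, name): "point" ([x, y, z] in m, in world coordinates, good to about 4 mm: the middle of the surface that is visible of it).
The state is a dict: "t": time; "joints": joint angles; "qvel": joint speeds; "effort": joint torques, N m; "position": TCP position; "tool_rot": TCP orientation; "wrist_force": force on the tool from outside, world axes, zero at the start; "moment": the same for the moment, N m; "finger_gap": finger opening in m.
Only numpy, scipy, OpenCV 4.12 (cv2) and the standard library are available. Lean on these libraries where they do the work, as an engineer would, in place of code of your own. Each camera call takes 0.05 s, during which the arm holds its last target. There are 200 camera calls.

TASK

Put the filter holder together: take the filter stage off the drying bed, stand it upright and set it on the holder's base so that its lugs drop through the gaps, turn it a quarter turn clockwise (seen from above) to the stop, then set the cap on the stage and lock it the same way, fully home. The plain sleeve that also lies on the bed is not needed: leave it, the bottle and the beaker where they are.

Things in the scene. Friction and masses are not known exactly. Their poses are not given: they have to be found in the camera images.
- stage: Filter stage: light grey cylinder, 56 mm diameter, 80 mm long, about 0.25 kg, spigot at its foot, bayonet socket in its top; dark pips outside mark its +x and -x sides. Starts lying in one cradle of the bed. Origin on the axis at the foot shoulder (the face that seats); z along the axis to the top. The spigot ends 15 mm below the shoulder, so standing on the bench the shoulder is 15 mm up.
- stage_lugs (a point): Point on the stage's axis 9 mm below its shoulder, axes as the stage's. The spigot here has radius 17.5 mm (tip radius 15, tapered), with two lugs at +x and -x reaching out to radius 22.5, each 50 degrees wide, 6.5 to 11 mm below the shoulder. The cap's spigot and lugs are the same.
- stage_top (a point): Centre of the stage's top rim, 80 mm above its shoulder, axes as the stage's; the seat of the cap's shoulder. A bayonet socket just like the one in the holder's base: gaps at +y and -y, locked lugs at +x and -x.
- holder_seat (a point): Centre of the rim of the holder's fixed steel base, seat of the stage's shoulder: 56 mm diameter, rim 50 mm above the bench, foot 92 mm diameter, 10 mm high; z up. Bayonet socket: bore radius 24.5 mm, 17 deep, two inward tabs (inner radius 19.5, 4 thick, flush with the rim) at +x and -x, two 70 degree gaps at +y and -y. Dark pips outside mark +x and -x.
- holder_foot (a point): Centre of the holder base's underside, axes as its seat's. How both locks work: a part goes in with its x along the socket's y, either way round (play 2 mm sideways, about 10 degrees), until its shoulder meets the rim; it then turns 90 degrees clockwise from above until its x lies along the socket's x; a rigid stop comes about 4 degrees later. Anticlockwise is blocked. Only light friction turns with it.
- cap: Light grey cap, about 0.15 kg: disc 60 mm diameter, 14 mm thick, with an upright bar grip on top (52 mm long along x, 12 mm thick in y, top 47 mm above the shoulder), spigot and lugs below as on the stage (lugs at +x and -x, under the bar's ends). Origin on the axis at the shoulder (disc underside), z up. Starts standing on the bench on its spigot, shoulder 15 mm up.
- bed: Drying bed fixed to the bench: dark steel plate 200 mm (x) by 120 mm (y), 5 mm thick; origin at the centre of the underside, z up. Two cradles at x = -55 and +55 mm, each of two round steel ribs along y, 110 mm long, 32 mm apart, tops 22 mm up; a 56 mm cylinder lies between two ribs along y with its axis 46 mm up. The stage lies with its top toward the bed's -y.
- spacer: Plain light grey sleeve, 56 mm diameter, 60 mm long, no lugs or tabs, lying in the other cradle. Origin at the centre of its end toward the bed's +y, z along its axis to the other end. Not to be moved.
- bottle: Small reagent bottle, 45 mm wide, 90 mm high, standing; origin at the centre of its underside. Bystander.
- beaker: Small beaker, 62 mm wide, 78 mm high, standing; origin at the centre of its underside. Bystander.

How it is judged:
By the outcome, as a careful person would: the job done as asked, in the order asked, and still so for the second after the job is handed in, with the robot touching nothing.
It also fails if it takes over 72 s, if anything falls off the work surface, if the arm or the gripper's body presses on something with over 40 N, if the wrist force passes 120 N, or if a joint passes its speed limit or range.

## Working session

There is one attempt and no reset: what is moved stays moved. The work goes in short steps, Python scripts to look and compute and a tool call to move; the robot and the scene stay as the last step left them, time stands still between calls to the robot, and variables do not carry over. Pictures are saved under pics/ and viewed, about 8 in all and at most 12, crops included, and the job is handed in when it is done.

Besides the shell and the picture viewer there is one more tool, called after "Request:" as a command line: name --argument value ..., lists and objects as JSON in quotes. apply_moves: Moves the arm, as the interface text tells. Its arguments: {"type":"object","properties":{"targets":{"type":"array"},"hand":{"type":"number"},"force":{"type":"number"}},"required":["targets"]}

```bash
ls; mkdir -p pics
python3 - <<'E'
from plant import r
import cv2,numpy as np
s=r.sense();print(s)
ims=[]
for c in ["scene","top"]:
    d=r.camera(c);cv2.imwrite(f"pics/{c}0.png",d["image"])
    np.savez(f"{c}0.npz",**{k:np.array(v) for k,v in d.items()})
    print(c,d["fx"],d["cx"],d["cy"],d["dist"],np.round(d["extrinsics"],3).tolist())
    for n in ["stage","cap","bed","spacer","bottle","beaker","holder_seat"]:
        print(n,[(np.round(b["point"],3).tolist(),round(b["conf"],2)) for b in r.boxes_of(c,n)][:3])
E
```

```text
pics
{'t': 0.0, 'joints': array([-1.31783103e+00,  2.59306973e-01,  1.53607033e+00, -8.81719225e-06,
        1.34799734e+00, -2.02771681e-01]), 'qvel': array([-0.00063718, -0.00130946, -0.0001675 ,  0.00038796, -0.00026505,
        0.00081848]), 'effort': array([ 1.62871871e-03, -4.46027899e+01, -2.90570641e+01, -1.88033687e-05,
        1.16885928e-02,  7.85638434e-06]), 'position': array([ 0.24196755, -0.49333485,  0.2304992 ]), 'tool_rot': array([-3.05864700e+00, -7.09291496e-01,  8.36951105e-05]), 'wrist_force': array([ 0.13674344, -0.17400227, -0.2072128 ]), 'moment': array([ 0.01850156,  0.01108629, -0.05181915]), 'finger_gap': 0.08570496465131212}
scene 562.629641795797 318.8168441104981 242.02833809104757 [-0.0762732  0.         0.         0.         0.       ] [[-0.665, -0.747, -0.01, 0.37], [-0.494, 0.45, -0.744, 0.335], [0.56, -0.489, -0.668, 0.829], [0.0, 0.0, 0.0, 1.0]]
stage [([0.459, -0.198, 0.061], 0.91)]
cap [([0.484, 0.037, 0.034], 0.78)]
bed [([0.525, -0.164, 0.004], 0.81)]
spacer [([0.558, -0.162, 0.058], 0.95)]
bottle [([0.647, 0.087, 0.057], 0.7)]
beaker [([0.65, -0.088, 0.05], 0.85), ([0.513, 0.249, 0.026], 0.68)]
holder_seat [([0.514, 0.245, 0.021], 0.87)]
top 445.68269009437734 325.98587841833796 243.30167219795857 [-0.02308822  0.          0.          0.          0.        ] [[0.006, -1.0, -0.005, -0.008], [-0.98, -0.005, -0.197, 0.572], [0.197, 0.006, -0.98, 0.84], [0.0, 0.0, 0.0, 1.0]]
stage [([0.465, -0.214, 0.069], 0.87)]
cap [([0.487, 0.032, 0.029], 0.67)]
bed [([0.517, -0.181, 0.003], 0.69), ([0.52, 0.231, 0.021], 0.28)]
spacer [([0.566, -0.164, 0.067], 0.97)]
bottle [([0.646, 0.077, 0.07], 0.75)]
beaker [([0.664, -0.095, 0.036], 0.83), ([0.464, -0.215, 0.067], 0.53)]
holder_seat [([0.521, 0.229, 0.022], 0.57)]
```

View pics/top0.png

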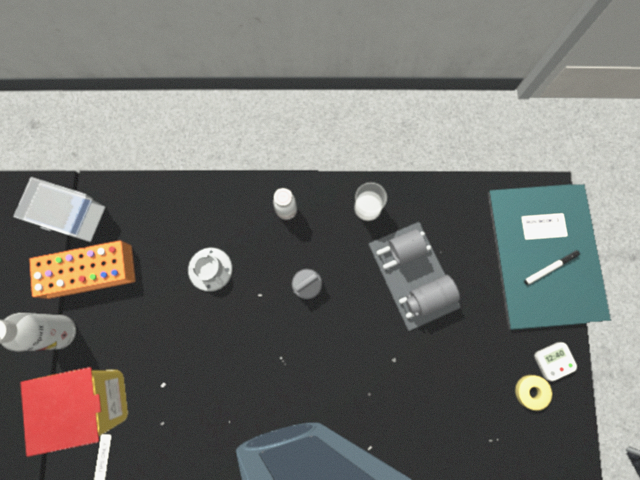

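View pics/scene0.png

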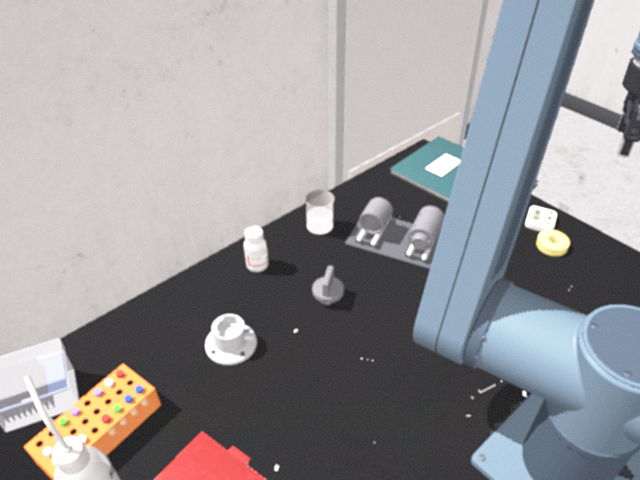

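Top view: stage at about (430,298) with its spigot to the left, sleeve (408,247), cap (307,284), holder (210,269), bottle (285,203), beaker (370,201). The tool can't tilt, so I plan to grip near the stage's top, let it pivot in the pads and prop the foot on the bench to stand it up.

```bash
cat > h.py <<'E'
import numpy as np,cv2
from plant import r
def cloud(d):
    K=np.array([[d["fx"],0,d["cx"]],[0,d["fy"],d["cy"]],[0,0,1.]])
    v,u=np.mgrid[:480,:640]
    n=cv2.undistortPoints(np.stack([u,v],-1).reshape(-1,1,2).astype(np.float64),K,np.array(d["dist"],float)).reshape(480,640,2)
    z=d["z_map"]; P=np.dstack([n*z[...,None],z])
    E=np.array(d["extrinsics"]); W=(P-E[:3,3])@E[:3,:3]
    W[z<=0]=np.nan
    return W
def proj(d,p):
    E=np.array(d["extrinsics"]);K=np.array([[d["fx"],0,d["cx"]],[0,d["fy"],d["cy"]],[0,0,1.]])
    return cv2.projectPoints(np.atleast_2d(np.array(p,float)),cv2.Rodrigues(E[:3,:3])[0],E[:3,3],K,np.array(d["dist"],float))[0].reshape(-1,2)
def near(W,c,rad,z0,z1):
    m=(np.hypot(W[...,0]-c[0],W[...,1]-c[1])<rad)&(W[...,2]>z0)&(W[...,2]<z1)
    return W[m]
def circ(p,R=None):
    from scipy.optimize import least_squares
    f=(lambda q:np.hypot(p[:,0]-q[0],p[:,1]-q[1])-(R or q[2]))
    return least_squares(f,[*p[:,:2].mean(0),.03],loss="soft_l1",f_scale=.002).x
def cyl(p,R=.028,c=None):
    # horizontal cylinder: x0 offset, yaw, height
    from scipy.optimize import least_squares
    c=p[:,:2].mean(0)
    def f(q):
        a=np.array([np.cos(q[1]),np.sin(q[1])]);n=np.array([-a[1],a[0]])
        s=(p[:,:2]-c)@n-q[0]
        return np.hypot(s,p[:,2]-q[2])-R
    best=min((least_squares(f,[0,y,.046],loss="soft_l1",f_scale=.002) for y in np.radians([60,90,120])),key=lambda o:o.cost)
    q=best.x;a=np.array([np.cos(q[1]),np.sin(q[1])]);n=np.array([-a[1],a[0]])
    t=(p[:,:2]-c)@a
    o=c+q[0]*n
    return o+a*np.percentile(t,1),o+a*np.percentile(t,99),np.degrees(q[1]),q[2],np.sqrt(np.mean(best.fun**2))
def shot(c,name):
    d=r.camera(c);cv2.imwrite(f"pics/{name}.png",d["image"]);np.savez(name+".npz",**{k:np.array(v) for k,v in d.items()});return d
E
python3 - <<'E'
from h import *
for c in ["top","scene"]:
    d=dict(np.load(c+"0.npz"));W=cloud(d)
    print(c,"bench z",np.round(np.nanmedian(near(W,(.45,.12),.04,-.03,.03)[:,2]),4))
    for n,p in [("stage",(.462,-.208)),("spacer",(.565,-.164))]:
        q=near(W,p,.06,.047,.085);print(n,len(q),cyl(q))
    q=near(W,(.518,.237),.04,.044,.06);print("holder",len(q),circ(q),q[:,2].mean())
    q=near(W,(.486,.033),.035,.024,.034);print("cap disc",len(q),q[:,:2].mean(0))
    q=near(W,(.486,.033),.035,.05,.07);m=q[:,:2].mean(0);u,s,vt=np.linalg.svd(q[:,:2]-m);print("bar",len(q),m,vt[0],s,q[:,2].max())
    for n,p in [("bottle",(.647,.08)),("beaker",(.66,-.09))]:
        q=near(W,p,.05,.03,.12);print(n,q[:,:2].mean(0),q[:,2].max())
E
```

```text
top bench z 0.0001
stage 1368 (array([ 0.48455505, -0.25546715]), array([ 0.44640974, -0.16943377]), np.float64(113.91144518516427), np.float64(0.04506221182355557), np.float64(0.004142853629818101))
spacer 824 (array([ 0.57882511, -0.19660246]), array([ 0.55530015, -0.14229116]), np.float64(113.41985901143805), np.float64(0.04562963997883382), np.float64(0.0013273859573836664))
holder 282 [0.52482811 0.23900477 0.02489687] 0.04966701015008908
cap disc 447 [0.49082995 0.03449863]
bar 171 [0.49267396 0.03521244] [-0.58405003  0.81171766] [0.19338252 0.046894  ] 0.06548777528555472
bottle [0.651606   0.07925791] 0.0943709039642729
beaker [ 0.66635882 -0.09483438] 0.08214502734119834
scene bench z 0.0009
stage 981 (array([ 0.48247653, -0.25740351]), array([ 0.44555264, -0.16902214]), np.float64(112.67415110309506), np.float64(0.044498622149346974), np.float64(0.0057598646783279224))
spacer 528 (array([ 0.57848044, -0.19823242]), array([ 0.55281199, -0.14184495]), np.float64(114.4757612935333), np.float64(0.045349560262582245), np.float64(0.0016107405613485421))
holder 397 [0.5235136  0.239143   0.02528371] 0.04962566331682605
cap disc 420 [0.48779804 0.0377444 ]
bar 166 [0.48948254 0.03707027] [-0.57077086  0.82110939] [0.20769684 0.04687438] 0.0640515843825047
bottle [0.64775139 0.08731007] 0.0926537937029666
beaker [ 0.65987402 -0.09364716] 0.08130839565931566
```

```bash
cat >> h.py <<'E'
from scipy.spatial.transform import Rotation as Ro
def go(p,yaw):
    """shift/spin in present tool axes to TCP p (world), tool-x yaw (deg)"""
    s=r.sense();R=Ro.from_rotvec(s["tool_rot"]).as_matrix()
    d=R.T@(np.array(p)-s["position"]);y=np.degrees(np.arctan2(R[1,0],R[0,0]))
    sp=-((yaw-y+180)%360-180)
    print("t %.2f pos %s yaw %.1f q6 %.2f gap %.4f F %s"%(s["t"],np.round(s["position"],4),y,s["joints"][5],s["finger_gap"],np.round(s["wrist_force"],1)))
    print("  ->",np.round(d,4),"spin %.4f (other %.4f)"%(np.radians(sp),np.radians(sp)-np.sign(sp)*np.pi), "tilt",np.round(R[:,2],3))
E
python3 - <<'E'
from h import *
go((.4778,-.240,.16),113.7)
E
```

```text
t 0.80 pos [ 0.2421 -0.4939  0.2313] yaw 26.1 q6 -0.20 gap 0.0853 F [-0.7  0.4  0.4]
  -> [ 0.3234 -0.1242  0.0713] spin -1.5287 (other 1.6129) tilt [ 0. -0. -1.]
```

Request:
apply_moves --targets '[{"dx": 0.323,"dy": -0.124,"dz": 0.07,"spin": -1.529},{"dx": 0.323,"dy": -0.124,"dz": 0.07,"spin": -1.529},{"dx": 0.323,"dy": -0.124,"dz": 0.07,"spin": -1.529},{"dx": 0.323,"dy": -0.124,"dz": 0.07,"spin": -1.529},{"dx": 0.323,"dy": -0.124,"dz": 0.07,"spin": -1.529},{"dx": 0.323,"dy": -0.124,"dz": 0.07,"spin": -1.529},{"dx": 0.323,"dy": -0.124,"dz": 0.07,"spin": -1.529},{"dx": 0.323,"dy": -0.124,"dz": 0.07,"spin": -1.529},{"dx": 0.323,"dy": -0.124,"dz": 0.07,"spin": -1.529},{"dx": 0.323,"dy": -0.124,"dz": 0.07,"spin": -1.529},{"dx": 0.323,"dy": -0.124,"dz": 0.07,"spin": -1.529},{"dx": 0.323,"dy": -0.124,"dz": 0.07,"spin": -1.529},{"dx": 0.323,"dy": -0.124,"dz": 0.07,"spin": -1.529}]'

```text
t: 2.1
position: [0.4775, -0.2405, 0.1613]
tool_rot: [1.722, 2.628, 0.0]
wrist_force: [-0.2, 1.3, -0.3]
finger_gap: 0.085
```

Run:
```python
from h import *
d=shot("wrist","w1");W=cloud(d)
q=near(W,(.467,-.215),.065,.050,.085);print(len(q),cyl(q))
a=np.array([np.cos(np.radians(113.7)),np.sin(np.radians(113.7))]);print(proj(d,[[.485,-.2565,.06],[.4525,-.183,.06]]))
go((.4778,-.240,.025),113.7)
```

```text
11358 (array([ 0.48406729, -0.25647265]), array([ 0.44698664, -0.17228213]), np.float64(113.77048365358132), np.float64(0.04496521904398572), np.float64(0.0036481433858180723))
[[327.12767185 261.91062245]
 [326.65309118 141.28750021]]
t 2.15 pos [ 0.4775 -0.2405  0.1614] yaw 113.6 q6 -1.09 gap 0.0855 F [-0.4 -1.2 -0.3]
  -> [0.0004 0.0005 0.1364] spin -0.0024 (other 3.1392) tilt [ 0. -0. -1.]
```

View pics/w1.png

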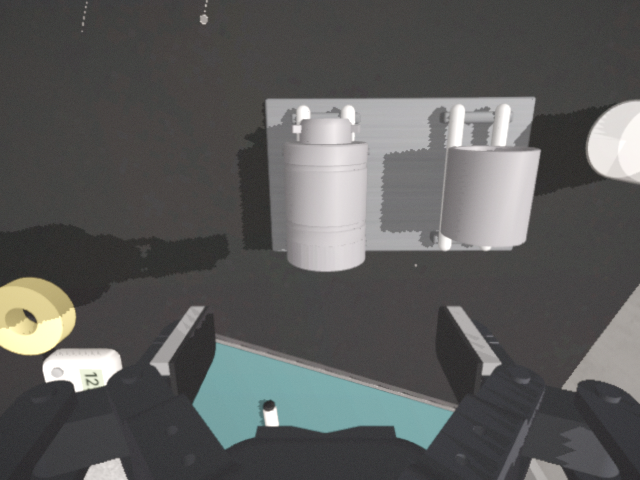

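The stage shows at (327,200) with the spigot up at (327,130), and the jaws line up either side of its top end. Descending and gripping lightly near the top.

Request:
apply_moves --targets '[{"dz": 0.045},{"dz": 0.09},{"dz": 0.125},{"dz": 0.136},{"dz": 0.136}]'

```text
invalid input
```

Request:
apply_moves --targets '[{"dz": 0},{"dz": 0},{"dz": 0},{"dz": 0},{"dz": 0}]' --hand 0.04 --force 20

```text
invalid input
```

Request:
apply_moves --targets '[{"dz": -0.03},{"dz": -0.06},{"dz": -0.09},{"dz": -0.12},{"dz": -0.12},{"dz": -0.12}]'

```text
invalid input
```

Run:
```python
from h import *
d=shot("wrist","w2");d2=shot("scene","s2");shot("top","t2")
a=cv2.resize(d["image"],(400,300));c=proj(d2,[[.47,-.22,.15]])[0].astype(int);print(c)
x,y=np.clip(c-[110,100],0,[420,280]);b=cv2.resize(d2["image"][y:y+200,x:x+220],(330,300))
cv2.imwrite("pics/w2c.png",np.hstack([a,b]))
go((.42,-.08,.16),113.7)
```

```text
[430 187]
t 2.30 pos [ 0.4775 -0.2405  0.1613] yaw 113.6 q6 -1.09 gap 0.0854 F [ 0.4  0.2 -0. ]
  -> [0.1701 0.0117 0.0013] spin -0.0011 (other 3.1405) tilt [ 0. -0. -1.]
```

View pics/w2c.png

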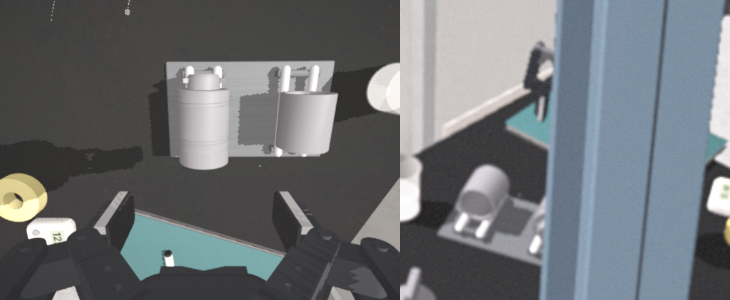

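Nothing moved: rows need all four keys. (4 pictures viewed; the scene camera is occluded by the arm here.) Repeating.

Request:
apply_moves --targets '[{"dx": 0,"dy": 0,"dz": 0.045,"spin": 0},{"dx": 0,"dy": 0,"dz": 0.09,"spin": 0},{"dx": 0,"dy": 0,"dz": 0.125,"spin": 0},{"dx": 0,"dy": 0,"dz": 0.136,"spin": 0},{"dx": 0,"dy": 0,"dz": 0.136,"spin": 0}]'

```text
t: 2.8
position: [0.4767, -0.2397, 0.024]
tool_rot: [-1.716, -2.627, -0.001]
wrist_force: [0.0, 0.3, 0.0]
finger_gap: 0.0854
```

Request:
apply_moves --targets '[{"dx": 0,"dy": 0,"dz": 0,"spin": 0},{"dx": 0,"dy": 0,"dz": 0,"spin": 0},{"dx": 0,"dy": 0,"dz": 0,"spin": 0},{"dx": 0,"dy": 0,"dz": 0,"spin": 0},{"dx": 0,"dy": 0,"dz": 0,"spin": 0}]' --hand 0.04 --force 20

```text
t: 3.3
position: [0.4784, -0.2418, 0.0276]
tool_rot: [1.715, 2.628, -0.002]
wrist_force: [-2.8, -2.6, 7.5]
finger_gap: 0.0554
```

Request:
apply_moves --targets '[{"dx": 0,"dy": 0,"dz": -0.02,"spin": 0},{"dx": 0,"dy": 0,"dz": -0.05,"spin": 0},{"dx": 0,"dy": 0,"dz": -0.09,"spin": 0},{"dx": 0,"dy": 0,"dz": -0.12,"spin": 0},{"dx": 0,"dy": 0,"dz": -0.12,"spin": 0},{"dx": 0,"dy": 0,"dz": -0.12,"spin": 0}]'

```text
t: 3.9
position: [0.4779, -0.2404, 0.1463]
tool_rot: [1.716, 2.628, -0.0]
wrist_force: [0.2, 0.1, -2.9]
finger_gap: 0.0553
```

Run:
```python
from h import *
d=shot("wrist","w3");t=shot("top","t3");W=cloud(t)
a=cv2.resize(d["image"],(400,300));b=cv2.resize(t["image"][200:350,340:540],(400,300))
cv2.imwrite("pics/w3c.png",np.hstack([a,b]))
go((.42,-.08,.16),113.7)
W=cloud(d);q=near(W,(.46,-.2),.09,.03,.25);print(len(q),q.min(0),q.max(0))
```

```text
t 4.00 pos [ 0.4767 -0.2396  0.1442] yaw 113.7 q6 -1.09 gap 0.0550 F [ 0.1 -0.6 -2.5]
  -> [ 0.169   0.0123 -0.0155] spin 0.0003 (other -3.1413) tilt [-0.002  0.001 -1.   ]
105604 [ 0.41285936 -0.27346755  0.03456804] [ 0.54997163 -0.15251295  0.24126384]
```

View pics/w3c.png

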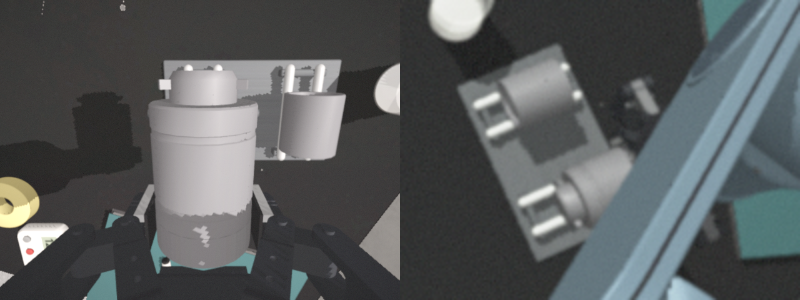

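Run:
```python
from h import *
d=dict(np.load("w3.npz"));W=cloud(d)
a=np.array([np.cos(np.radians(113.7)),np.sin(np.radians(113.7))]);n=np.array([-a[1],a[0]])
g=np.array([.4772,-.240])
t=(W[...,:2]-g)@a;s=(W[...,:2]-g)@n
for t0 in range(-20,85,7):
    m=(abs(t-t0/1e3)<.002)&(abs(s)<.02)&(W[...,2]>.10)
    print(t0,m.sum(),np.round(np.nanpercentile(W[...,2][m],[50,98]),4) if m.sum() else "")
```

```text
-20 5 [0.1865 0.1902]
-13 1250 [0.1907 0.1929]
-6 1293 [0.1907 0.1929]
1 1432 [0.1903 0.1927]
8 4417 [0.2204 0.2318]
15 4783 [0.2274 0.2366]
22 1591 [0.1901 0.1926]
29 1686 [0.19   0.1924]
36 1782 [0.1899 0.1923]
43 1877 [0.1899 0.1922]
50 1899 [0.1894 0.1918]
57 2132 [0.1897 0.1921]
64 2465 [0.18   0.1906]
71 1964 [0.1779 0.1815]
78 485 [0.1769 0.1795]
```

Request:
apply_moves --targets '[{"dx": 0.04,"dy": -0.005,"dz": 0,"spin": 0},{"dx": 0.08,"dy": -0.01,"dz": 0,"spin": 0},{"dx": 0.12,"dy": -0.015,"dz": 0,"spin": 0},{"dx": 0.16,"dy": -0.02,"dz": 0.02,"spin": 0},{"dx": 0.194,"dy": -0.02,"dz": 0.06,"spin": 0},{"dx": 0.194,"dy": -0.02,"dz": 0.1,"spin": 0},{"dx": 0.194,"dy": -0.02,"dz": 0.112,"spin": 0},{"dx": 0.194,"dy": -0.02,"dz": 0.112,"spin": 0}]'

```text
t: 4.8
position: [0.3783, -0.069, 0.0307]
tool_rot: [-1.713, -2.625, 0.001]
wrist_force: [-0.3, -0.7, -2.0]
finger_gap: 0.055
```

Request:
apply_moves --targets '[{"dx": 0,"dy": 0,"dz": 0,"spin": 0},{"dx": 0,"dy": 0,"dz": 0,"spin": 0}]' --hand 0.055

```text
t: 5.0
position: [0.3819, -0.0713, 0.0338]
tool_rot: [1.717, 2.629, 0.0]
wrist_force: [-0.3, -0.1, -2.7]
finger_gap: 0.055
```

```bash
cat >> h.py <<'E'
def tilt(name="tmp"):
    d=shot("wrist",name);W=cloud(d);s=r.sense();R=Ro.from_rotvec(s["tool_rot"]).as_matrix();p=s["position"]
    L=(W-p)@R  # tool coords
    out=[]
    for t0 in range(-30,100,10):
        m=(abs(L[...,0]-t0/1e3)<.002)&(abs(L[...,1])<.006)&(L[...,2]>-.065)
        out.append((t0,int(m.sum()),round(float(np.nanmedian(W[...,2][m])),4) if m.sum() else None))
    print(out)
E
python3 - <<'E'
from h import *
go((.38,-.07,.032),113.7);tilt()
E
```

```text
t 5.00 pos [ 0.3819 -0.0713  0.0338] yaw 113.7 q6 -0.89 gap 0.0550 F [-0.3 -0.1 -2.7]
  -> [ 0.0019 -0.0012  0.0018] spin -0.0000 (other 3.1416) tilt [ 0.001 -0.001 -1.   ]
[(-30, 0, None), (-20, 0, None), (-10, 415, 0.0798), (0, 453, 0.0796), (10, 496, 0.079), (20, 511, 0.0791), (30, 562, 0.0789), (40, 595, 0.0787), (50, 625, 0.0781), (60, 705, 0.0784), (70, 636, 0.0676), (80, 221, 0.0), (90, 280, -0.0001)]
```

Request:
apply_moves --targets '[{"dx": 0,"dy": 0,"dz": 0,"spin": 0},{"dx": 0,"dy": 0,"dz": 0,"spin": 0}]' --hand 0.0556

```text
t: 5.25
position: [0.3817, -0.0711, 0.0339]
tool_rot: [1.717, 2.629, 0.0]
wrist_force: [-0.4, -0.3, -2.7]
finger_gap: 0.0557
```

Run:
```python
from h import *
print(r.sense()["finger_gap"]);tilt()
```

```text
0.055719081194733316
[(-30, 0, None), (-20, 0, None), (-10, 0, None), (0, 589, 0.0816), (10, 607, 0.0778), (20, 535, 0.0738), (30, 556, 0.0706), (40, 545, 0.0668), (50, 535, 0.0632), (60, 538, 0.0596), (70, 432, 0.0446), (80, 243, -0.0002), (90, 281, -0.0001)]
```

Request:
apply_moves --targets '[{"dx": 0,"dy": 0,"dz": 0,"spin": 0},{"dx": 0,"dy": 0,"dz": 0,"spin": 0}]' --hand 0.056

```text
t: 5.5
position: [0.3815, -0.0709, 0.0336]
tool_rot: [1.717, 2.63, 0.0]
wrist_force: [0.0, 0.4, -0.3]
finger_gap: 0.0563
```

Run:
```python
from h import *
print(r.sense()["finger_gap"]);tilt()
```

```text
0.056262470752406944
[(-30, 268, 0.0556), (-20, 283, 0.0554), (-10, 272, 0.0551), (0, 309, 0.0553), (10, 346, 0.0553), (20, 355, 0.0553), (30, 367, 0.0553), (40, 694, 0.053), (50, 384, 0.0447), (60, 241, -0.0002), (70, 243, -0.0001), (80, 269, -0.0001), (90, 278, -0.0001)]
```

At 0.0556 m the stage swung about 20° onto the bench under control; at 0.056 it dropped flat between the fingers. Regrip near the top, and use the 0.0556 setting with the stage higher.

Request:
apply_moves --targets '[{"dx": -0.02,"dy": 0,"dz": 0,"spin": 0},{"dx": -0.021,"dy": 0,"dz": 0.024,"spin": 0},{"dx": -0.021,"dy": 0,"dz": 0.024,"spin": 0},{"dx": -0.021,"dy": 0,"dz": 0.024,"spin": 0}]' --hand 0.07

```text
t: 5.95
position: [0.3888, -0.0895, 0.0091]
tool_rot: [-1.716, -2.629, 0.0]
wrist_force: [-0.1, -0.6, 0.5]
finger_gap: 0.0702
```

Request:
apply_moves --targets '[{"dx": 0,"dy": 0,"dz": 0,"spin": 0},{"dx": 0,"dy": 0,"dz": 0,"spin": 0},{"dx": 0,"dy": 0,"dz": 0,"spin": 0},{"dx": 0,"dy": 0,"dz": -0.02,"spin": 0},{"dx": 0,"dy": 0,"dz": -0.045,"spin": 0},{"dx": 0,"dy": 0,"dz": -0.045,"spin": 0},{"dx": 0,"dy": 0,"dz": -0.045,"spin": 0}]' --hand 0.055

```text
t: 6.65
position: [0.3899, -0.0901, 0.0545]
tool_rot: [1.716, 2.629, 0.0]
wrist_force: [0.7, 0.3, -2.6]
finger_gap: 0.0554
```

Run:
```python
from h import *
s=r.sense();print(s["finger_gap"],s["position"],s["wrist_force"]);tilt()
```

```text
0.05541629542166108 [ 0.38992867 -0.09008889  0.05447794] [ 0.6615196   0.30378982 -2.62709102]
[(-30, 0, None), (-20, 18, 0.1002), (-10, 417, 0.1003), (0, 467, 0.0999), (10, 450, 0.0992), (20, 512, 0.0994), (30, 553, 0.0992), (40, 594, 0.099), (50, 624, 0.0985), (60, 940, 0.0979), (70, 626, 0.0877), (80, 224, -0.0002), (90, 223, -0.0001)]
```

Request:
apply_moves --targets '[{"dx": 0,"dy": 0,"dz": 0,"spin": 0},{"dx": 0,"dy": 0,"dz": 0,"spin": 0},{"dx": 0,"dy": 0,"dz": 0,"spin": 0}]' --hand 0.0556

```text
t: 7.0
position: [0.3892, -0.0898, 0.0537]
tool_rot: [-1.717, -2.629, 0.0]
wrist_force: [0.3, 0.2, -3.4]
finger_gap: 0.0555
```

Run:
```python
from h import *
s=r.sense();print(s["finger_gap"],s["position"],s["wrist_force"]);tilt("w5")
```

```text
0.05551824916939308 [ 0.38921583 -0.08976625  0.05367324] [ 0.34009166  0.20664184 -3.41301219]
[(-30, 0, None), (-20, 0, None), (-10, 0, None), (0, 624, 0.102), (10, 617, 0.0972), (20, 558, 0.0921), (30, 543, 0.088), (40, 531, 0.0833), (50, 519, 0.0788), (60, 502, 0.0742), (70, 399, 0.0579), (80, 200, -0.0001), (90, 224, -0.0001)]
```

Request:
apply_moves --targets '[{"dx": 0,"dy": 0,"dz": 0,"spin": 0},{"dx": 0,"dy": 0,"dz": 0,"spin": 0},{"dx": 0,"dy": 0,"dz": 0,"spin": 0}]' --hand 0.0556

```text
t: 7.35
position: [0.3896, -0.09, 0.0543]
tool_rot: [-1.718, -2.63, 0.0]
wrist_force: [-0.4, -0.9, -2.7]
finger_gap: 0.0558
```

Run:
```python
from h import *
s=r.sense();print(s["finger_gap"],s["position"],s["wrist_force"]);tilt("w5")
```

```text
0.05576484514739463 [ 0.38964478 -0.09000379  0.0542736 ] [-0.36914913 -0.88696547 -2.71007446]
[(-30, 0, None), (-20, 0, None), (-10, 0, None), (0, 636, 0.1028), (10, 619, 0.0978), (20, 569, 0.0924), (30, 547, 0.088), (40, 547, 0.0831), (50, 510, 0.0783), (60, 490, 0.0734), (70, 388, 0.0568), (80, 199, -0.0002), (90, 212, -0.0001)]
```

Request:
apply_moves --targets '[{"dx": 0,"dy": 0,"dz": 0,"spin": 0},{"dx": 0,"dy": 0,"dz": 0,"spin": 0}]' --hand 0.0558

```text
t: 7.6
position: [0.39, -0.0904, 0.0546]
tool_rot: [1.717, 2.63, -0.001]
wrist_force: [-0.5, -1.3, 0.6]
finger_gap: 0.0559
```

Run:
```python
from h import *
s=r.sense();print(s["finger_gap"],s["position"],s["wrist_force"]);tilt("w5")
```

```text
0.055860131723415786 [ 0.39002734 -0.09041634  0.0545826 ] [-0.4709347  -1.32865752  0.56175384]
[(-30, 376, 0.0727), (-20, 215, 0.0609), (-10, 0, None), (0, 0, None), (10, 110, 0.1009), (20, 847, 0.0925), (30, 573, 0.0763), (40, 478, 0.0612), (50, 369, 0.0453), (60, 182, -0.0003), (70, 194, -0.0001), (80, 200, -0.0001), (90, 221, -0.0001)]
```

Tilt is now about 57° with the tip on the bench and the grip 17 mm from the top. I'll close to the light grip and move along an arc to bring it vertical.

Request:
apply_moves --targets '[{"dx": 0,"dy": 0,"dz": 0,"spin": 0},{"dx": 0,"dy": 0,"dz": 0,"spin": 0},{"dx": 0.005,"dy": 0,"dz": -0.001,"spin": 0},{"dx": 0.01,"dy": 0,"dz": -0.002,"spin": 0},{"dx": 0.015,"dy": 0,"dz": -0.003,"spin": 0},{"dx": 0.02,"dy": 0,"dz": -0.004,"spin": 0},{"dx": 0.025,"dy": 0,"dz": -0.0045,"spin": 0},{"dx": 0.025,"dy": 0,"dz": -0.0045,"spin": 0}]' --hand 0.0555

```text
t: 8.45
position: [0.379, -0.0663, 0.0588]
tool_rot: [-1.716, -2.631, -0.0]
wrist_force: [0.2, 0.6, -2.1]
finger_gap: 0.0552
```

Run:
```python
from h import *
s=r.sense();print(s["finger_gap"],s["position"],s["wrist_force"]);tilt("w6")
```

```text
0.055221707187332394 [ 0.3790436  -0.06626379  0.05878476] [ 0.20713604  0.60675112 -2.11686366]
[(-30, 309, 0.077), (-20, 260, 0.0651), (-10, 0, None), (0, 0, None), (10, 79, 0.1048), (20, 859, 0.0973), (30, 607, 0.081), (40, 493, 0.0661), (50, 374, 0.05), (60, 184, -0.0001), (70, 192, -0.0001), (80, 192, -0.0001), (90, 208, -0.0001)]
```

View pics/w6.png

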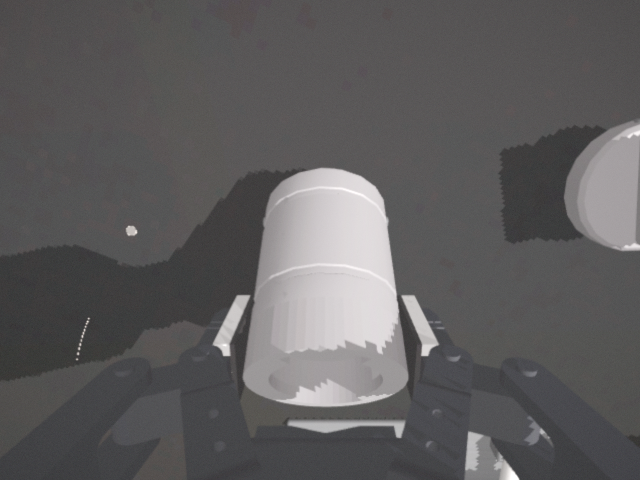

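Picture 6: stage tilted ~57°, held, socket opening at (325,380). Raise a bit and let it swing again.

Request:
apply_moves --targets '[{"dx": 0,"dy": 0,"dz": -0.007,"spin": 0},{"dx": 0,"dy": 0,"dz": -0.007,"spin": 0}]'

```text
t: 8.7
position: [0.3804, -0.0676, 0.0666]
tool_rot: [1.717, 2.629, 0.0]
wrist_force: [0.7, -0.6, -2.4]
finger_gap: 0.0557
```

Request:
apply_moves --targets '[{"dx": 0,"dy": 0,"dz": 0,"spin": 0},{"dx": 0,"dy": 0,"dz": 0,"spin": 0}]' --hand 0.0558

```text
t: 8.9
position: [0.3797, -0.0672, 0.0658]
tool_rot: [1.718, 2.63, 0.0]
wrist_force: [-0.2, -0.0, -2.5]
finger_gap: 0.0557
```

Run:
```python
from h import *
s=r.sense();print(s["finger_gap"],s["position"],s["wrist_force"]);tilt("w7")
```

```text
0.055692851175792146 [ 0.37966388 -0.06724813  0.06584395] [-0.20340339 -0.03939656 -2.51617297]
[(-30, 376, 0.0839), (-20, 195, 0.0722), (-10, 0, None), (0, 0, None), (10, 115, 0.1123), (20, 823, 0.1036), (30, 571, 0.0875), (40, 475, 0.0721), (50, 416, 0.056), (60, 162, -0.0001), (70, 183, -0.0003), (80, 184, -0.0001), (90, 204, -0.0002)]
```

Request:
apply_moves --targets '[{"dx": 0,"dy": 0,"dz": 0.008,"spin": 0},{"dx": 0.005,"dy": 0,"dz": 0.013,"spin": 0},{"dx": 0.01,"dy": 0,"dz": 0.012,"spin": 0},{"dx": 0.015,"dy": 0,"dz": 0.011,"spin": 0},{"dx": 0.02,"dy": 0,"dz": 0.0105,"spin": 0},{"dx": 0.025,"dy": 0,"dz": 0.01,"spin": 0},{"dx": 0.03,"dy": 0,"dz": 0.0095,"spin": 0},{"dx": 0.03,"dy": 0,"dz": 0.0095,"spin": 0}]'

```text
t: 9.75
position: [0.3665, -0.0386, 0.0561]
tool_rot: [-1.716, -2.63, 0.0]
wrist_force: [-0.8, 0.0, -0.5]
finger_gap: 0.0559
```

Run:
```python
from h import *
s=r.sense();print(s["finger_gap"],s["position"],s["wrist_force"]);tilt("w7")
```

```text
0.055852054915078976 [ 0.36649788 -0.038607    0.05612183] [-8.08816443e-01  4.10033322e-04 -4.86369829e-01]
[(-30, 217, 0.0882), (-20, 234, 0.0756), (-10, 270, 0.0776), (0, 282, 0.0793), (10, 8, 0.0815), (20, 337, 0.1006), (30, 843, 0.062), (40, 177, -0.0002), (50, 182, -0.0001), (60, 184, -0.0002), (70, 191, -0.0001), (80, 190, -0.0), (90, 216, -0.0002)]
```

Now ~75°. Continue the arc.

Request:
apply_moves --targets '[{"dx": 0.005,"dy": 0,"dz": -0.001,"spin": 0},{"dx": 0.01,"dy": 0,"dz": -0.001,"spin": 0},{"dx": 0.015,"dy": 0,"dz": -0.001,"spin": 0},{"dx": 0.019,"dy": 0,"dz": 0,"spin": 0},{"dx": 0.019,"dy": 0,"dz": 0,"spin": 0}]'

```text
t: 10.3
position: [0.3595, -0.0217, 0.0562]
tool_rot: [-1.717, -2.631, -0.0]
wrist_force: [-1.1, -0.0, -2.3]
finger_gap: 0.0561
```

Run:
```python
from h import *
s=r.sense();print(s["finger_gap"],s["position"],s["wrist_force"]);tilt("w8")
```

```text
0.056089419156163084 [ 0.35953462 -0.02170112  0.05620781] [-1.13674321 -0.02470591 -2.30447872]
[(-30, 191, 0.0889), (-20, 238, 0.0759), (-10, 266, 0.0777), (0, 292, 0.0794), (10, 18, 0.0815), (20, 311, 0.1004), (30, 876, 0.0607), (40, 171, -0.0002), (50, 175, -0.0001), (60, 183, -0.0003), (70, 187, -0.0002), (80, 222, -0.0002), (90, 216, -0.0001)]
```

View pics/w8.png

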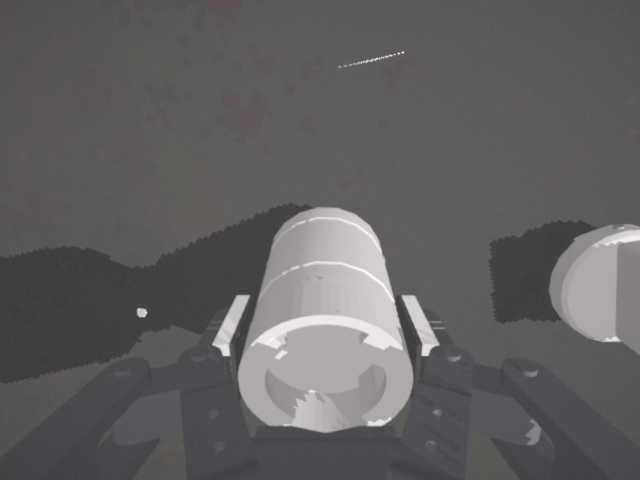

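Picture 7: top socket nearly facing up, centre (325,385), tilt ~10° from vertical; the tip's flat should now take over. Lower slightly and open slowly.

Request:
apply_moves --targets '[{"dx": 0.002,"dy": 0,"dz": 0.002,"spin": 0},{"dx": 0.003,"dy": 0,"dz": 0.004,"spin": 0},{"dx": 0.003,"dy": 0,"dz": 0.004,"spin": 0}]'

```text
t: 10.65
position: [0.3593, -0.0198, 0.0527]
tool_rot: [1.717, 2.629, 0.0]
wrist_force: [-1.1, -0.0, 3.7]
finger_gap: 0.0555
```

Request:
apply_moves --targets '[{"dx": 0,"dy": 0,"dz": 0,"spin": 0},{"dx": 0,"dy": 0,"dz": 0,"spin": 0},{"dx": 0,"dy": 0,"dz": 0,"spin": 0}]' --hand 0.058

```text
t: 10.95
position: [0.3587, -0.0196, 0.0523]
tool_rot: [-1.718, -2.63, 0.0]
wrist_force: [0.0, -0.2, -0.2]
finger_gap: 0.058
```

Run:
```python
from h import *
s=r.sense();print(s["finger_gap"],s["position"],s["wrist_force"]);tilt("w9")
```

```text
0.05803039086390209 [ 0.3587191  -0.01955202  0.0522653 ] [ 0.02308316 -0.1796464  -0.16863343]
[(-30, 0, None), (-20, 1516, 0.0868), (-10, 300, 0.0777), (0, 323, 0.0781), (10, 345, 0.0787), (20, 196, 0.0793), (30, 556, 0.0966), (40, 168, -0.0003), (50, 182, -0.0002), (60, 184, -0.0002), (70, 208, -0.0002), (80, 220, -0.0002), (90, 223, -0.0002)]
```

Standing upright (floor 78 mm, rim 95 mm). Open, rise and look at it.

Request:
apply_moves --targets '[{"dx": 0,"dy": 0,"dz": 0,"spin": 0},{"dx": 0,"dy": 0,"dz": 0,"spin": 0},{"dx": 0,"dy": 0,"dz": -0.03,"spin": 0},{"dx": 0,"dy": 0,"dz": -0.07,"spin": 0},{"dx": -0.03,"dy": 0,"dz": -0.11,"spin": 0},{"dx": -0.05,"dy": 0,"dz": -0.13,"spin": 0},{"dx": -0.05,"dy": 0,"dz": -0.13,"spin": 0}]' --hand 0.085

```text
t: 11.7
position: [0.382, -0.0681, 0.1855]
tool_rot: [1.715, 2.622, 0.001]
wrist_force: [0.2, -0.6, 0.6]
finger_gap: 0.0851
```

```bash
cat >> h.py <<'E'
def socket(W,c,zr):
    q=near(W,c,.032,zr-.004,zr+.004)
    for _ in range(3):
        m=np.hypot(*(q[:,:2]-c).T); 
        o=circ(q[(m>.0255)],.0263) if 0 else None
    # outer silhouette: mask bounding via per-angle max radius
    from scipy.optimize import least_squares
    for _ in range(4):
        an=np.arctan2(q[:,1]-c[1],q[:,0]-c[0]);m=np.hypot(q[:,0]-c[0],q[:,1]-c[1])
        e=[]
        for k in range(48):
            s=(an>-np.pi+k*np.pi/24)&(an<=-np.pi+(k+1)*np.pi/24)
            if s.sum()>4: e.append(q[s][np.argsort(m[s])[int(.97*s.sum())-0 if int(.97*s.sum())<s.sum() else -1]])
        e=np.array(e);c=circ(e)[:2];R=circ(e)[2]
    an=np.degrees(np.arctan2(q[:,1]-c[1],q[:,0]-c[0]));m=np.hypot(q[:,0]-c[0],q[:,1]-c[1])
    t=(m>.0195)&(m<.0235)
    h=np.histogram(an[t],36,(-180,180))[0]
    ph=np.degrees(np.angle(np.sum(np.exp(2j*np.radians(an[t])))))/2
    return c,R,ph,h
E
python3 - <<'E'
from h import *
d=shot("wrist","w10");W=cloud(d)
s=r.sense();R=Ro.from_rotvec(s["tool_rot"]).as_matrix()
c=np.array([.3587,-.0196])+.004*R[:2,0]
print(s["position"],s["finger_gap"],socket(W,c,.095)); print(proj(d,[[*c,.095]]))
t=shot("top","t10");print(socket(cloud(t),c,.095))
print("holder top",socket(cloud(t),np.array([.524,.239]),.05))
E
```

```text
[ 0.37988061 -0.06630327  0.18332739] 0.08485457414497348 (array([ 0.35316595, -0.01206571]), np.float64(0.027286949386227378), np.float64(26.77577876357013), array([46, 45, 47, 42, 47, 43, 42, 41,  0,  0,  0,  0,  1,  1,  0, 31, 42,
       43, 42, 44, 43, 46, 47, 46, 47, 46, 15,  0,  0,  0,  0,  0,  0, 46,
       44, 44]))
[[322.70665513 149.88688983]]Traceback (most recent call last):
  File "<stdin>", line 6, in <module>
  File "h.py", line 65, in socket
    e=np.array(e);c=circ(e)[:2];R=circ(e)[2]
                    ~~~~^^^
  File "h.py", line 20, in circ
    return least_squares(f,[*p[:,:2].mean(0),.03],loss="soft_l1",f_scale=.002).x
                             ~^^^^^^
IndexError: too many indices for array: array is 1-dimensional, but 2 were indexed
```

View pics/w10.png

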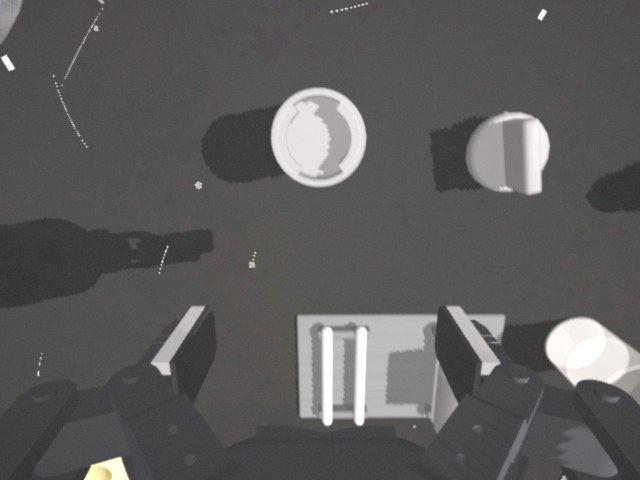

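Run:
```python
from h import *
for n in ["top0","scene0"]:
    W=cloud(dict(np.load(n+".npz")));c,R,ph,h=socket(W,np.array([.524,.239]),.05);print(n,c,R,ph,h)
go((.45,.13,.19),113.7)
```

```text
top0 [0.52506052 0.23926876] 0.027749803738537724 45.49410694227233 [4 4 3 4 4 4 3 4 3 6 0 0 0 0 0 0 2 3 4 4 3 4 4 3 4 5 5 2 0 0 0 0 0 0 1 3]
scene0 [0.52418577 0.23885528] 0.028186403386442682 40.49791761131288 [4 2 3 3 4 3 4 4 3 4 1 0 0 0 1 0 2 5 7 5 3 3 5 2 3 4 4 5 0 0 0 0 0 0 0 5]
t 11.80 pos [ 0.3784 -0.0651  0.1819] yaw 113.7 q6 -0.88 gap 0.0851 F [-0.4 -0.4 -1. ]
  -> [ 0.15    0.1439 -0.008 ] spin -0.0008 (other 3.1408) tilt [-0.     0.001 -1.   ]
```

Run:
```python
from h import *
go((.3532,-.0121,.0455),130)
```

```text
t 11.80 pos [ 0.3784 -0.0651  0.1819] yaw 113.7 q6 -0.88 gap 0.0851 F [-0.4 -0.4 -1. ]
  -> [ 0.0586 -0.0018  0.1364] spin -0.2853 (other 2.8563) tilt [-0.     0.001 -1.   ]
```

Request:
apply_moves --targets '[{"dx": 0.03,"dy": -0.001,"dz": 0,"spin": -0.14},{"dx": 0.0585,"dy": -0.002,"dz": 0,"spin": -0.285},{"dx": 0.0585,"dy": -0.002,"dz": 0.04,"spin": -0.285},{"dx": 0.0585,"dy": -0.002,"dz": 0.08,"spin": -0.285},{"dx": 0.0585,"dy": -0.002,"dz": 0.12,"spin": -0.285},{"dx": 0.0585,"dy": -0.002,"dz": 0.136,"spin": -0.285},{"dx": 0.0585,"dy": -0.002,"dz": 0.136,"spin": -0.285},{"dx": 0.0585,"dy": -0.002,"dz": 0.136,"spin": -0.285}]'

```text
t: 12.6
position: [0.3521, -0.0116, 0.0457]
tool_rot: [-1.324, -2.845, 0.0]
wrist_force: [0.6, 0.7, 0.7]
finger_gap: 0.0853
```

Request:
apply_moves --targets '[{"dx": 0,"dy": 0,"dz": 0,"spin": 0},{"dx": 0,"dy": 0,"dz": 0,"spin": 0},{"dx": 0,"dy": 0,"dz": 0,"spin": 0},{"dx": 0,"dy": 0,"dz": 0,"spin": 0},{"dx": 0,"dy": 0,"dz": 0,"spin": 0}]' --hand 0.045 --force 40

```text
t: 13.1
position: [0.3546, -0.0128, 0.0475]
tool_rot: [1.326, 2.845, 0.001]
wrist_force: [0.3, 1.5, 5.2]
finger_gap: 0.055
```

Run:
```python
from h import *
go((.475,.164,.20),56)
```

```text
t 13.10 pos [ 0.3546 -0.0128  0.0475] yaw 130.0 q6 -1.05 gap 0.0550 F [0.3 1.5 5.2]
  -> [ 0.0575  0.2062 -0.1523] spin 1.2922 (other -1.8494) tilt [ 0.003 -0.001 -1.   ]
```

Request:
apply_moves --targets '[{"dx": 0,"dy": 0,"dz": -0.04,"spin": 0},{"dx": 0,"dy": 0,"dz": -0.085,"spin": 0},{"dx": 0.01,"dy": 0.03,"dz": -0.13,"spin": 0.14},{"dx": 0.02,"dy": 0.06,"dz": -0.152,"spin": 0.28},{"dx": 0.03,"dy": 0.095,"dz": -0.152,"spin": 0.42},{"dx": 0.04,"dy": 0.13,"dz": -0.152,"spin": 0.56},{"dx": 0.05,"dy": 0.165,"dz": -0.152,"spin": 0.7},{"dx": 0.0575,"dy": 0.2,"dz": -0.152,"spin": 0.84},{"dx": 0.0575,"dy": 0.206,"dz": -0.152,"spin": 0.98},{"dx": 0.0575,"dy": 0.206,"dz": -0.152,"spin": 1.12},{"dx": 0.0575,"dy": 0.206,"dz": -0.152,"spin": 1.25},{"dx": 0.0575,"dy": 0.206,"dz": -0.152,"spin": 1.292},{"dx": 0.0575,"dy": 0.206,"dz": -0.152,"spin": 1.292},{"dx": 0.0575,"dy": 0.206,"dz": -0.152,"spin": 1.292}]'

```text
t: 14.5
position: [0.474, 0.164, 0.1986]
tool_rot: [2.773, 1.477, 0.0]
wrist_force: [0.5, -0.6, -2.1]
finger_gap: 0.0552
```

Run:
```python
from h import *
d=shot("wrist","w11");W=cloud(d)
print(socket(W,np.array([.525,.239]),.05), proj(d,[[.525,.239,.05]]))
s=r.sense();R=Ro.from_rotvec(s["tool_rot"]).as_matrix();p=s["position"]
go((.525,.239,.2),56)
for zr in [p[2]+.0455,p[2]+.05]:
  try: print("held",socket(W,p[:2],zr))
  except Exception as e: print(e)
q=near(W,p[:2],.03,.15,.3);print(len(q),np.percentile(q[:,2],[5,50,90,99]))
```

```text
(array([0.52558571, 0.2393134 ]), np.float64(0.027790889150738747), np.float64(43.94797583354375), array([30, 30, 30, 28, 29, 28, 31, 29, 31, 26,  0,  0,  0,  0,  0,  0,  8,
       32, 33, 33, 36, 37, 35, 38, 34, 35, 35, 28,  0,  0,  0,  0,  0,  0,
        2, 29])) [[326.23725978  96.32366331]]
t 14.55 pos [0.474  0.164  0.1985] yaw 56.1 q6 0.70 gap 0.0550 F [ 0.1 -0.2 -2.4]
  -> [ 0.0907  0.0005 -0.0015] spin 0.0015 (other -3.1401) tilt [ 0.  0. -1.]
held (array([0.474211  , 0.16612938]), np.float64(0.02715926244270941), np.float64(-45.79848611006955), array([176,  15,   0,   0,   0,   0,   0,  30, 107, 151, 177, 174, 169,
       173, 146, 149, 152, 160, 159,  21,  24,  30,  39,  33,  37,  78,
       170, 167, 160, 157, 152, 140, 150, 166, 157, 174]))
held (array([0.47383939, 0.16582956]), np.float64(0.027292358969901582), np.float64(-43.20672380534117), array([120,   4,   0,   0,   0,   0,   0,   0,   4,  34, 116, 147, 142,
       160, 144, 157, 153, 156, 120,   1,   5,  14,  10,  13,  19,  52,
       173, 165, 162, 153, 148, 134, 134, 148, 122, 130]))
47168 [0.20124425 0.24533954 0.28441764 0.29130815]
```

View pics/w11.png

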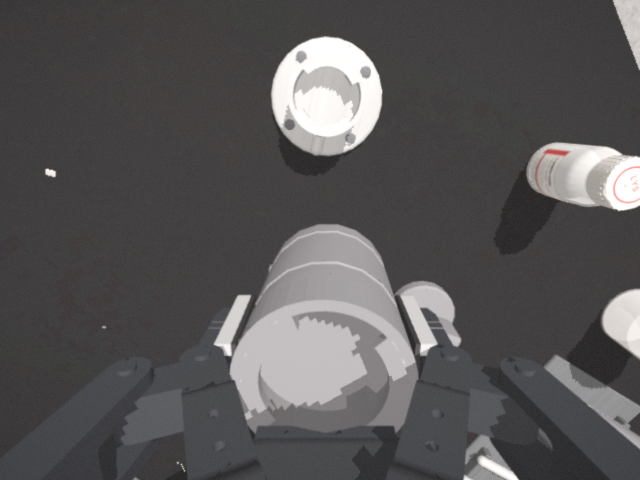

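Picture 9: holder at (326,97), held stage's socket centre at (325,370), upright. Holder centre ≈ (0.5253, 0.2392), x yaw ≈ 43.5°; the stage is at −47°, in line with the gaps.

Request:
apply_moves --targets '[{"dx": 0.03,"dy": 0,"dz": 0,"spin": 0},{"dx": 0.06,"dy": 0,"dz": 0,"spin": 0},{"dx": 0.0896,"dy": 0.0006,"dz": 0,"spin": 0},{"dx": 0.0896,"dy": 0.0006,"dz": 0.04,"spin": 0},{"dx": 0.0896,"dy": 0.0006,"dz": 0.08,"spin": 0},{"dx": 0.0896,"dy": 0.0006,"dz": 0.095,"spin": 0},{"dx": 0.0896,"dy": 0.0006,"dz": 0.097,"spin": 0},{"dx": 0.0896,"dy": 0.0006,"dz": 0.097,"spin": 0}]'

```text
t: 15.35
position: [0.5249, 0.238, 0.1015]
tool_rot: [-2.773, -1.476, 0.0]
wrist_force: [-0.5, 0.6, -2.5]
finger_gap: 0.0547
```

Run:
```python
from h import *
go((.5245,.238,.082),56.1)
```

```text
t 15.35 pos [0.5249 0.238  0.1015] yaw 56.0 q6 0.82 gap 0.0547 F [-0.5  0.6 -2.5]
  -> [-0.0002 -0.0004  0.0195] spin -0.0010 (other 3.1406) tilt [-0.  0. -1.]
```

Request:
apply_moves --targets '[{"dx": 0,"dy": 0,"dz": 0.004,"spin": 0},{"dx": 0,"dy": 0,"dz": 0.008,"spin": 0},{"dx": 0,"dy": 0,"dz": 0.011,"spin": 0},{"dx": 0,"dy": 0,"dz": 0.014,"spin": 0},{"dx": 0,"dy": 0,"dz": 0.014,"spin": 0}]'

```text
t: 15.85
position: [0.5245, 0.2379, 0.087]
tool_rot: [-2.773, -1.475, 0.001]
wrist_force: [0.1, 0.0, -2.6]
finger_gap: 0.055
```

Request:
apply_moves --targets '[{"dx": 0,"dy": 0,"dz": 0.002,"spin": 0},{"dx": 0,"dy": 0,"dz": 0.004,"spin": 0},{"dx": 0,"dy": 0,"dz": 0.004,"spin": 0}]'

```text
t: 16.15
position: [0.5247, 0.238, 0.0831]
tool_rot: [-2.774, -1.475, 0.0]
wrist_force: [-0.2, 1.0, -2.8]
finger_gap: 0.055
```

Request:
apply_moves --targets '[{"dx": 0,"dy": 0,"dz": 0.001,"spin": 0},{"dx": 0,"dy": 0,"dz": 0.002,"spin": 0},{"dx": 0,"dy": 0,"dz": 0.003,"spin": 0},{"dx": 0,"dy": 0,"dz": 0.003,"spin": 0}]'

```text
t: 16.55
position: [0.5251, 0.2383, 0.0827]
tool_rot: [2.773, 1.476, 0.003]
wrist_force: [-4.7, -0.9, 14.5]
finger_gap: 0.0552
```

Seated on the rim (17 N of contact). Easing off, then turning clockwise.

Request:
apply_moves --targets '[{"dx": 0,"dy": 0,"dz": -0.002,"spin": 0.1},{"dx": 0,"dy": 0,"dz": -0.002,"spin": 0.24},{"dx": 0,"dy": 0,"dz": -0.002,"spin": 0.38},{"dx": 0,"dy": 0,"dz": -0.002,"spin": 0.52},{"dx": 0,"dy": 0,"dz": -0.002,"spin": 0.66},{"dx": 0,"dy": 0,"dz": -0.002,"spin": 0.8},{"dx": 0,"dy": 0,"dz": -0.002,"spin": 0.94},{"dx": 0,"dy": 0,"dz": -0.002,"spin": 1.08},{"dx": 0,"dy": 0,"dz": -0.002,"spin": 1.22},{"dx": 0,"dy": 0,"dz": -0.002,"spin": 1.36},{"dx": 0,"dy": 0,"dz": -0.002,"spin": 1.48},{"dx": 0,"dy": 0,"dz": -0.002,"spin": 1.54},{"dx": 0,"dy": 0,"dz": -0.002,"spin": 1.54}]'

```text
t: 17.85
position: [0.5258, 0.2395, 0.0829]
tool_rot: [-3.014, 0.873, -0.003]
wrist_force: [1.9, 4.1, -0.5]
finger_gap: 0.0553
```

Run:
```python
from h import *
go((.525,.238,.0827),-34);print(r.sense()["moment"])
```

```text
t 17.85 pos [0.5258 0.2395 0.0829] yaw -32.3 q6 2.37 gap 0.0553 F [ 1.9  4.1 -0.5]
  -> [0.0002 0.0017 0.0002] spin 0.0293 (other -3.1123) tilt [ 0.003  0.003 -1.   ]
[ 0.97469922 -0.22434598  0.11041433]
```

Request:
apply_moves --targets '[{"dx": 0,"dy": 0,"dz": 0,"spin": 0.03},{"dx": 0,"dy": 0,"dz": 0,"spin": 0.06},{"dx": 0,"dy": 0,"dz": 0,"spin": 0.09},{"dx": 0,"dy": 0,"dz": 0,"spin": 0.12},{"dx": 0,"dy": 0,"dz": 0,"spin": 0.12}]'

```text
t: 18.35
position: [0.5258, 0.2402, 0.0831]
tool_rot: [-2.957, 1.049, -0.003]
wrist_force: [0.4, 7.2, -1.2]
finger_gap: 0.0549
```

Run:
```python
from h import *
go((.525,.238,.0827),-34);print(r.sense()["moment"])
```

```text
t 18.35 pos [0.5258 0.2402 0.0831] yaw -39.1 q6 2.49 gap 0.0549 F [ 0.4  7.2 -1.2]
  -> [0.0008 0.0022 0.0004] spin -0.0886 (other 3.0530) tilt [ 0.003  0.004 -1.   ]
[ 1.53780199 -0.24923126  0.50136182]
```

Request:
apply_moves --targets '[{"dx": 0,"dy": 0,"dz": 0,"spin": 0},{"dx": 0,"dy": 0,"dz": 0,"spin": 0},{"dx": 0,"dy": 0,"dz": 0,"spin": 0},{"dx": 0,"dy": 0,"dz": -0.04,"spin": 0},{"dx": 0,"dy": 0,"dz": -0.08,"spin": 0},{"dx": -0.02,"dy": 0,"dz": -0.12,"spin": 0},{"dx": -0.05,"dy": 0,"dz": -0.15,"spin": 0},{"dx": -0.06,"dy": 0,"dz": -0.15,"spin": 0},{"dx": -0.06,"dy": 0,"dz": -0.15,"spin": 0}]' --hand 0.085

```text
t: 19.25
position: [0.4773, 0.2765, 0.2331]
tool_rot: [-2.961, 1.048, -0.002]
wrist_force: [0.1, -0.1, -0.2]
finger_gap: 0.0854
```

Run:
```python
from h import *
d=shot("wrist","w12");W=cloud(d)
q=near(W,(.5253,.2392),.03,.12,.14);print(np.percentile(q[:,2],[5,50,95]))
print(socket(W,np.array([.5253,.2392]),.130))
q=near(W,(.49,.0365),.04,.024,.034);print("cap disc",len(q),circ(q) if len(q)>50 else "")
q=near(W,(.49,.0365),.04,.052,.068);
if len(q)>50:
    m=q[:,:2].mean(0);u,s,vt=np.linalg.svd(q[:,:2]-m);print("bar",len(q),m,np.degrees(np.arctan2(vt[0][1],vt[0][0])),q[:,2].mean())
t=shot("top","t12");
for W in (cloud(t),cloud(dict(np.load("w10.npz"))),cloud(dict(np.load("top0.npz")))):
    q=near(W,(.49,.0365),.04,.055,.068)
    if len(q)>50:
        u,s,vt=np.linalg.svd(q[:,:2]-q[:,:2].mean(0));print("bar",len(q),q[:,:2].mean(0),(q[:,:2].min(0)+q[:,:2].max(0))/2,np.degrees(np.arctan2(vt[0][1],vt[0][0])),q[:,2].mean())
go((.5253,.2392,.2),-39)
```

```text
[0.1271721  0.12973823 0.13089316]
(array([0.52449104, 0.23893319]), np.float64(0.027672445697439405), np.float64(40.14732599660619), array([36, 37, 36, 41, 37, 40, 41, 40, 41, 24,  0,  0,  0,  0,  0,  0, 24,
       41, 38, 43, 42, 41, 36, 40, 40, 38, 38, 18,  0,  0,  0,  0,  0,  0,
       18, 37]))
cap disc 1573 [0.48812568 0.03624414 0.02198878]
bar 605 [0.48406137 0.04975891] 125.12866610948342 0.05970183255568056
bar 162 [0.49301993 0.03512401] [0.49314124 0.03462761] 125.39114561851576 0.06152529036019039
bar 1589 [0.49099116 0.03370054] [0.49272688 0.03348635] -54.98611969130488 0.06089709533138321
bar 163 [0.49284769 0.03539972] [0.49317862 0.03545038] 125.7894652052317 0.06161851096962035
t 19.35 pos [0.4778 0.2753 0.2311] yaw -39.1 q6 2.57 gap 0.0850 F [ 0.3 -0.9 -0.7]
  -> [ 0.0597 -0.002   0.0311] spin -0.0012 (other 3.1404) tilt [-0.002 -0.001 -1.   ]
```

View pics/w12.png

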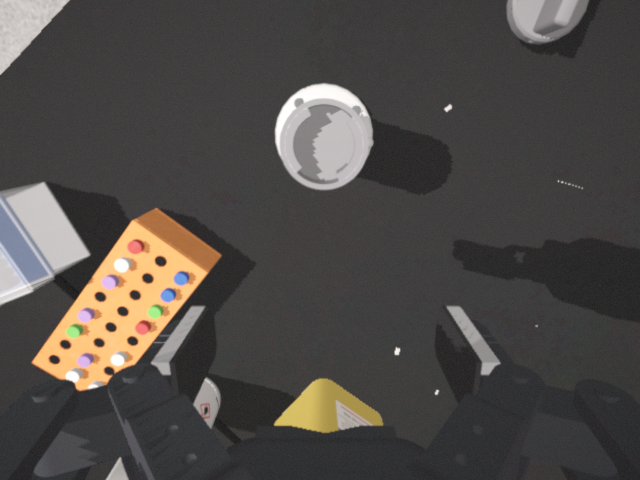

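Picture 10: the stage stands on the holder at (324,140), rim at 130 mm, its x at 40° against the holder's 43.5°, so it's at the stop. Now the cap.

Run:
```python
from h import *
go((.4925,.0353,.13),125.4)
```

```text
t 19.35 pos [0.4778 0.2753 0.2311] yaw -39.1 q6 2.57 gap 0.0850 F [ 0.3 -0.9 -0.7]
  -> [0.1627 0.1768 0.1014] spin -2.8705 (other 0.2710) tilt [-0.002 -0.001 -1.   ]
```

Request:
apply_moves --targets '[{"dx": 0.02,"dy": 0.022,"dz": 0,"spin": -0.14},{"dx": 0.04,"dy": 0.044,"dz": 0,"spin": -0.28},{"dx": 0.06,"dy": 0.066,"dz": 0,"spin": -0.43},{"dx": 0.08,"dy": 0.088,"dz": 0,"spin": -0.57},{"dx": 0.1,"dy": 0.11,"dz": 0,"spin": -0.72},{"dx": 0.12,"dy": 0.132,"dz": 0,"spin": -0.86},{"dx": 0.14,"dy": 0.154,"dz": 0,"spin": -1.0},{"dx": 0.163,"dy": 0.177,"dz": 0,"spin": -1.15},{"dx": 0.163,"dy": 0.177,"dz": 0,"spin": -1.29},{"dx": 0.163,"dy": 0.177,"dz": 0.02,"spin": -1.44},{"dx": 0.163,"dy": 0.177,"dz": 0.04,"spin": -1.58},{"dx": 0.163,"dy": 0.177,"dz": 0.06,"spin": -1.73},{"dx": 0.163,"dy": 0.177,"dz": 0.08,"spin": -1.87},{"dx": 0.163,"dy": 0.177,"dz": 0.1,"spin": -2.02},{"dx": 0.163,"dy": 0.177,"dz": 0.1,"spin": -2.16},{"dx": 0.163,"dy": 0.177,"dz": 0.1,"spin": -2.31},{"dx": 0.163,"dy": 0.177,"dz": 0.1,"spin": -2.45},{"dx": 0.163,"dy": 0.177,"dz": 0.1,"spin": -2.6},{"dx": 0.163,"dy": 0.177,"dz": 0.1,"spin": -2.74},{"dx": 0.163,"dy": 0.177,"dz": 0.1,"spin": -2.87}]' --hand 0.05

```text
t: 21.35
position: [0.4923, 0.0347, 0.1305]
tool_rot: [-1.434, -2.792, 0.002]
wrist_force: [-0.1, -0.9, -0.3]
finger_gap: 0.0501
```

Request:
apply_moves --targets '[{"dx": 0,"dy": 0,"dz": 0,"spin": 0},{"dx": 0,"dy": 0,"dz": 0,"spin": 0}]'

```text
t: 21.55
position: [0.4926, 0.0351, 0.1312]
tool_rot: [-1.447, -2.786, 0.001]
wrist_force: [-1.0, 0.2, 0.3]
finger_gap: 0.0501
```

Run:
```python
from h import *
d=shot("wrist","w13");W=cloud(d)
s=r.sense();R=Ro.from_rotvec(s["tool_rot"]).as_matrix()
q=near(W,(.4925,.0353),.04,.055,.066)
L=(q-s["position"])@R
print(len(q),"x",np.percentile(L[:,0],[1,99]),"y",np.percentile(L[:,1],[1,99]))
go((.4925,.0353,.034),125.4)
```

```text
1632 x [-0.02581599  0.02434454] y [-0.00610324  0.00548288]
t 21.60 pos [0.4927 0.0352 0.1314] yaw 125.1 q6 -0.77 gap 0.0501 F [ 0.4 -0.1 -0.4]
  -> [0.0001 0.     0.0974] spin -0.0047 (other 3.1369) tilt [-0.002  0.    -1.   ]
```

Request:
apply_moves --targets '[{"dx": 0,"dy": 0,"dz": 0.04,"spin": 0},{"dx": 0,"dy": 0,"dz": 0.075,"spin": 0},{"dx": 0,"dy": 0,"dz": 0.094,"spin": 0},{"dx": 0,"dy": 0,"dz": 0.096,"spin": 0},{"dx": 0,"dy": 0,"dz": 0.096,"spin": 0}]'

```text
t: 22.1
position: [0.4929, 0.0356, 0.0361]
tool_rot: [-1.444, -2.789, 0.001]
wrist_force: [1.0, 0.4, 0.6]
finger_gap: 0.0502
```

Request:
apply_moves --targets '[{"dx": 0,"dy": 0,"dz": 0,"spin": 0},{"dx": 0,"dy": 0,"dz": 0,"spin": 0},{"dx": 0,"dy": 0,"dz": 0,"spin": 0},{"dx": 0,"dy": 0,"dz": 0,"spin": 0},{"dx": 0,"dy": 0,"dz": 0,"spin": 0}]' --hand 0.003 --force 60

```text
t: 22.6
position: [0.494, 0.0356, 0.0375]
tool_rot: [1.441, 2.789, 0.001]
wrist_force: [-0.7, 0.9, 6.5]
finger_gap: 0.0108
```

Run:
```python
from h import *
go((.5249,.2391,.19),129.8)
```

```text
t 22.60 pos [0.494  0.0356 0.0375] yaw 125.3 q6 -0.77 gap 0.0108 F [-0.7  0.9  6.5]
  -> [ 0.1478  0.1432 -0.1525] spin -0.0777 (other 3.0639) tilt [ 0.002 -0.    -1.   ]
```

Request:
apply_moves --targets '[{"dx": 0,"dy": 0,"dz": -0.04,"spin": 0},{"dx": 0,"dy": 0,"dz": -0.08,"spin": 0},{"dx": 0,"dy": 0,"dz": -0.12,"spin": 0},{"dx": 0,"dy": 0,"dz": -0.153,"spin": 0},{"dx": 0.03,"dy": 0.029,"dz": -0.153,"spin": -0.02},{"dx": 0.06,"dy": 0.058,"dz": -0.153,"spin": -0.04},{"dx": 0.09,"dy": 0.087,"dz": -0.153,"spin": -0.06},{"dx": 0.12,"dy": 0.116,"dz": -0.153,"spin": -0.078},{"dx": 0.148,"dy": 0.143,"dz": -0.153,"spin": -0.078},{"dx": 0.148,"dy": 0.143,"dz": -0.153,"spin": -0.078},{"dx": 0.148,"dy": 0.143,"dz": -0.153,"spin": -0.078}]'

```text
t: 23.7
position: [0.5234, 0.2398, 0.1888]
tool_rot: [-1.329, -2.846, 0.002]
wrist_force: [-0.3, -0.6, -1.9]
finger_gap: 0.0112
```

Run:
```python
from h import *
d=shot("wrist","w14");W=cloud(d)
s=r.sense();R=Ro.from_rotvec(s["tool_rot"]).as_matrix();L=(W-s["position"])@R
m=(abs(L[...,0])<.04)&(abs(L[...,1])<.04)&(L[...,2]>.004)&(L[...,2]<.03);q=L[m]
print("disc",len(q),np.percentile(q,[1,50,99],0))
go((.5249,.2391,.1525),129.8)
```

```text
disc 6256 [[-0.0102506  -0.02865855  0.00676701]
 [ 0.01417853 -0.00092349  0.00897221]
 [ 0.02956619  0.02794157  0.01955048]]
t 23.75 pos [0.5235 0.2389 0.1889] yaw 129.9 q6 -0.46 gap 0.0108 F [-1.  -0.1 -1. ]
  -> [-0.0007  0.0013  0.0364] spin 0.0012 (other -3.1404) tilt [-0.001 -0.001 -1.   ]
```

View pics/w14.png

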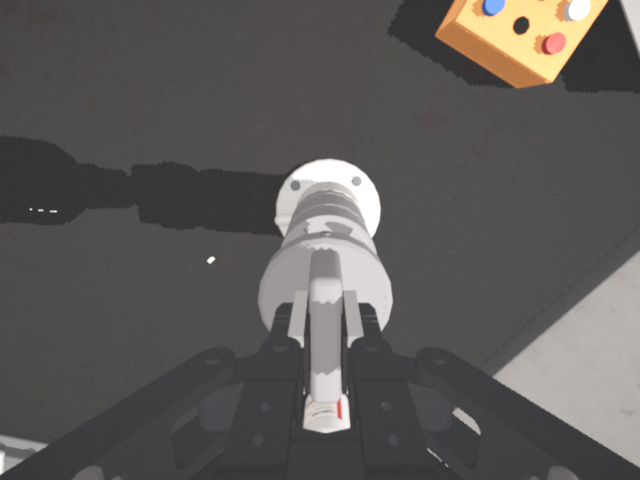

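Picture 11: the cap is held level above the stage, disc centred at (325,295) in line with the holder. Inserting.

Request:
apply_moves --targets '[{"dx": -0.0004,"dy": 0.0015,"dz": 0.01,"spin": 0},{"dx": -0.0004,"dy": 0.0015,"dz": 0.018,"spin": 0},{"dx": -0.0004,"dy": 0.0015,"dz": 0.023,"spin": 0},{"dx": -0.0004,"dy": 0.0015,"dz": 0.027,"spin": 0},{"dx": -0.0004,"dy": 0.0015,"dz": 0.031,"spin": 0},{"dx": -0.0004,"dy": 0.0015,"dz": 0.034,"spin": 0},{"dx": -0.0004,"dy": 0.0015,"dz": 0.034,"spin": 0}]'

```text
t: 24.45
position: [0.5252, 0.2397, 0.1548]
tool_rot: [-1.332, -2.845, 0.001]
wrist_force: [-0.8, 0.5, -1.5]
finger_gap: 0.0113
```

Request:
apply_moves --targets '[{"dx": 0,"dy": 0,"dz": 0.001,"spin": 0},{"dx": 0,"dy": 0,"dz": 0.0025,"spin": 0},{"dx": 0,"dy": 0,"dz": 0.004,"spin": 0},{"dx": 0,"dy": 0,"dz": 0.004,"spin": 0}]'

```text
t: 24.85
position: [0.5259, 0.24, 0.1526]
tool_rot: [1.331, 2.844, 0.002]
wrist_force: [-1.7, -0.1, 4.4]
finger_gap: 0.0111
```

Request:
apply_moves --targets '[{"dx": 0,"dy": 0,"dz": 0.001,"spin": 0},{"dx": 0,"dy": 0,"dz": 0.001,"spin": 0},{"dx": 0,"dy": 0,"dz": 0,"spin": 0.12},{"dx": 0,"dy": 0,"dz": 0,"spin": 0.26},{"dx": 0,"dy": 0,"dz": 0,"spin": 0.4},{"dx": 0,"dy": 0,"dz": 0,"spin": 0.54},{"dx": 0,"dy": 0,"dz": 0,"spin": 0.68},{"dx": 0,"dy": 0,"dz": 0,"spin": 0.82},{"dx": 0,"dy": 0,"dz": 0,"spin": 0.96},{"dx": 0,"dy": 0,"dz": 0,"spin": 1.1},{"dx": 0,"dy": 0,"dz": 0,"spin": 1.24},{"dx": 0,"dy": 0,"dz": 0,"spin": 1.38},{"dx": 0,"dy": 0,"dz": 0,"spin": 1.5},{"dx": 0,"dy": 0,"dz": 0,"spin": 1.54},{"dx": 0,"dy": 0,"dz": 0,"spin": 1.54}]'

```text
t: 26.35
position: [0.5269, 0.2398, 0.1526]
tool_rot: [2.936, 1.115, 0.005]
wrist_force: [1.0, -0.8, 4.9]
finger_gap: 0.0108
```

Run:
```python
from h import *
go((.525,.239,.1525),40);print(r.sense()["moment"])
```

```text
t 26.35 pos [0.5269 0.2398 0.1526] yaw 41.6 q6 1.08 gap 0.0108 F [ 1.  -0.8  4.9]
  -> [-0.0019 -0.0006  0.0001] spin 0.0275 (other -3.1141) tilt [ 0.004  0.    -1.   ]
[-0.2490726  -0.29697752  0.05780017]
```

Request:
apply_moves --targets '[{"dx": 0,"dy": 0,"dz": 0,"spin": 0.03},{"dx": 0,"dy": 0,"dz": 0,"spin": 0.06},{"dx": 0,"dy": 0,"dz": 0,"spin": 0.09},{"dx": 0,"dy": 0,"dz": 0,"spin": 0.12},{"dx": 0,"dy": 0,"dz": 0,"spin": 0.13},{"dx": 0,"dy": 0,"dz": 0,"spin": 0.13}]'

```text
t: 26.95
position: [0.5266, 0.2401, 0.1526]
tool_rot: [3.003, 0.923, 0.005]
wrist_force: [1.5, -0.8, 5.1]
finger_gap: 0.0108
```

Run:
```python
from h import *
go((.525,.239,.1525),36);print(r.sense()["moment"])
```

```text
t 26.95 pos [0.5266 0.2401 0.1526] yaw 34.2 q6 1.21 gap 0.0108 F [ 1.5 -0.8  5.1]
  -> [-0.002   0.      0.0001] spin -0.0317 (other 3.1099) tilt [ 0.003  0.001 -1.   ]
[-0.13065259 -0.26872029  0.24185226]
```

Request:
apply_moves --targets '[{"dx": 0,"dy": 0,"dz": 0,"spin": 0.03},{"dx": 0,"dy": 0,"dz": 0,"spin": 0.06},{"dx": 0,"dy": 0,"dz": 0,"spin": 0.06}]'

```text
t: 27.25
position: [0.5266, 0.2401, 0.1526]
tool_rot: [3.029, 0.833, 0.005]
wrist_force: [2.1, -0.3, 5.5]
finger_gap: 0.0107
```

Run:
```python
from h import *
go((.525,.239,.1525),36);print(r.sense()["moment"])
```

```text
t 27.25 pos [0.5266 0.2401 0.1526] yaw 30.8 q6 1.27 gap 0.0107 F [ 2.1 -0.3  5.5]
  -> [-0.0019  0.0001  0.0001] spin -0.0913 (other 3.0503) tilt [ 0.003  0.    -1.   ]
[-0.19203108 -0.28024861  0.65170196]
```

Request:
apply_moves --targets '[{"dx": 0,"dy": 0,"dz": 0,"spin": 0},{"dx": 0,"dy": 0,"dz": 0,"spin": 0},{"dx": 0,"dy": 0,"dz": 0,"spin": 0},{"dx": 0,"dy": 0,"dz": -0.04,"spin": 0},{"dx": -0.01,"dy": 0,"dz": -0.08,"spin": 0},{"dx": -0.05,"dy": 0,"dz": -0.1,"spin": 0},{"dx": -0.09,"dy": 0,"dz": -0.1,"spin": 0},{"dx": -0.1,"dy": 0,"dz": -0.1,"spin": 0},{"dx": -0.1,"dy": 0,"dz": -0.1,"spin": 0}]' --hand 0.05

```text
t: 28.15
position: [0.4383, 0.1884, 0.2515]
tool_rot: [-3.03, -0.831, 0.0]
wrist_force: [1.0, 0.1, 1.1]
finger_gap: 0.0502
```

Run:
```python
from h import *
d=shot("wrist","w15");t=shot("top","t15");sc=shot("scene","s15")
for n,D in (("w",d),("t",t),("s",sc)):
    W=cloud(D);q=near(W,(.5253,.2392),.035,.171,.182)
    if len(q)>30:
        u,s,vt=np.linalg.svd(q[:,:2]-q[:,:2].mean(0));print(n,"bar",len(q),q[:,:2].mean(0),np.degrees(np.arctan2(vt[0][1],vt[0][0])),"top z",np.median(q[:,2]))
    q=near(W,(.5253,.2392),.03,.135,.152);print(n,"disc top z",len(q),np.percentile(q[:,2],[10,50,90]) if len(q) else "")
c=proj(sc,[[.525,.239,.09]])[0].astype(int);x,y=np.clip(c-80,0,[480,320])
t1=proj(t,[[.525,.239,.09]])[0].astype(int)
cr=lambda im,c:cv2.resize(im[max(c[1]-60,0):c[1]+60,max(c[0]-60,0):c[0]+60],(260,300))
p=proj(d,[[.525,.239,.1]])[0].astype(int);print(p)
cv2.imwrite("pics/fin.png",np.hstack([cr(sc["image"],c),cr(t["image"],t1),cv2.resize(d["image"],(280,300))]))
for n,p0 in [("bottle",(.647,.08)),("beaker",(.66,-.09))]:
    q=near(cloud(t),p0,.05,.03,.12);print(n,q[:,:2].mean(0))
q=near(cloud(t),(.565,-.164),.06,.047,.085);print("spacer",cyl(q))
```

```text
w bar 2387 [0.52575822 0.23954513] -144.3824212901476 top z 0.1764966261626687
w disc top z 5876 [0.14260522 0.14373695 0.14468231]
t bar 211 [0.52412107 0.23832799] -144.2877625282148 top z 0.17656152057733038
t disc top z 556 [0.14188096 0.14402847 0.14612231]
s bar 244 [0.52259951 0.24004543] -143.88517027197193 top z 0.1768128545752823
s disc top z 501 [0.1411177  0.14473936 0.14822059]
[325  82]
bottle [0.65166314 0.07927223]
beaker [ 0.66636403 -0.09460109]
spacer (array([ 0.57904991, -0.19613027]), array([ 0.55518032, -0.14242638]), np.float64(113.96354861000697), np.float64(0.045610190322719464), np.float64(0.0012735078866702395))
```

View pics/fin.png

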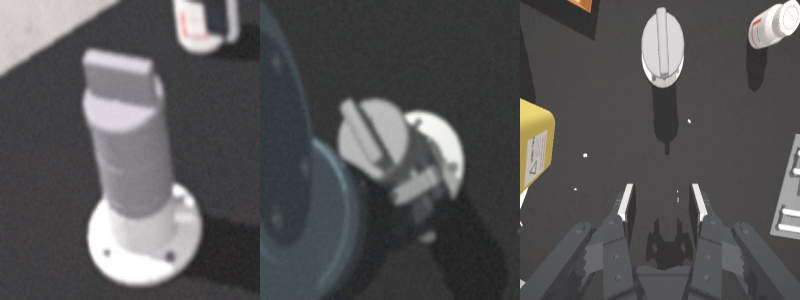

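Picture 12: the assembly stands straight, with the cap flush on the stage. Bar yaw is 35.7° (stage x 40°, plus the 4° to the stop), its top at 176.6 mm where 177 is expected. Handing in.

```bash
python3 -c "
from plant import r
s=r.sense();print(s['t'],s['wrist_force']);print(r.sign_off())"
```

```text
28.3 [0.47876665 0.10438399 0.10107312]
the job is handed in; nothing more can be done
None
```

The filter holder is assembled and handed in at 28.3 s. The stage is locked on the base and the cap is locked on the stage.

The tool could not tilt, so I stood the stage up by loosening the grip near its top until it swung down, then propping its foot on the bench. During this it slipped once and dropped about 25 mm onto the bench. It landed between the fingers and I picked it up again.

**Stage:** it went through the gaps with no measurable resistance and seated on the rim. I turned it clockwise to the stop. The camera then showed its rim at 130 mm and its x at 40°, against about 43.5° for the base.

**Cap:** it seated on the stage and I turned it clockwise until the turning moment rose to 0.65 N m. The final pictures put its bar at 35.7°, about 4° past the stage's x, which matches the stop. The bar's top is at 176.6 mm (177 expected).

**Other things:** the sleeve, bottle and beaker measure within about 0.5 mm of where they started, and the robot is clear of everything. The highest wrist force in the readings was about 15 N.

No final check failed or disagreed. I did not measure the stage's angle again after locking the cap, but turning the cap pushes it towards its own stop.

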